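Seat the profile and snap the toggle clamp shut

ROBOT

A 6-joint arm with a two-finger parallel gripper is mounted at the origin on the work surface. World frame = base frame: x ahead of the robot, y to its left, z up, the work surface at z = 0. Lengths are in m, angles in rad, forces in N, time in s.
With the tool pointing down it reaches from about 0.35 to 0.975 m from the base axis. Payload 4.9 kg.
Tool frame: the origin (TCP) lies at the very end of the fingers, on their centre line; the grasp point (between the pads) lies 19 mm behind it; x points along the fingers, y is the direction in which the jaws open and shut, and the axes are right-handed (so a half turn about x gives the same grasp; the last joint's range is limited). The gripper opens to 85 mm and grips with 20 to 120 N. Pads are 22 mm wide; open, the fingers measure 114 mm over their backs; the gripper's body (76 mm by 85 mm) begins 54 mm behind the grasp point. The pads swing forward as they close: fully open they stand 13 mm farther back than shut.
Start: joints at [-1.275, 0.053, 1.613, -0, 1.476, -0.119], TCP at [0.252, -0.572, 0.231] pointing down, gripper open.
Joint ranges: [-3.01, 3.01], [-1.01, 2.22], [0.06, 2.58], [-1.02, 4.17], [0.09, 2.62], [-3.14, 3.14]. Speed limits (rad/s): [2.57, 2.57, 3.14, 3.14, 3.14, 3.14].

INTERFACE

Orientations are given as a rotation vector (axis times angle).
In Python, from station import ctrl gives the robot as it stands. The module is installed in compiled form; this text tells all that it offers.
- The arm moves only by the shell command python3 -m handwheel 'ROWS' [FORCE]. ROWS is JSON, one flat list of numbers, 7 for each row, row after row: the opening, from 0 (shut) to 1 (fully open), then the shift along the tool's x, y, z in m, then the turn, a rotation vector about the tool's x, y, z in degrees. A call has 1 to 12 rows; each row is the pose to reach, as a shift and turn from the pose commanded when the call began, along the tool's axes at that moment; what a row does not reach only later rows make up. A row lasts 1/12 s, in which the tool goes at most 41.7 mm and 7.16 degrees, less where a joint would pass 70% of its speed; a pose out of reach is approached as far as the arm can. A call with a gripper value outside its range is refused whole. The fingers move at their own pace and stop on an object; FORCE is the grip in N (left out, the last holds). Time passes only in rows, so rows that repeat a pose let the fingers close. It gives the time, the measured TCP pose, the force and the opening at its end, in the units of the state.
- ctrl.get_obs(): the state, without advancing time (a new reading comes with each control period).
- ctrl.get_image(name): name is "side" or "top"; returns (picture, depth): 480x640x3 uint8, blue, green, red; 480x640 float32, m along the optical axis (not along the pixel's ray), 0 where there is no reading.
- ctrl.camera_params(name): a dict with "fov_y" (degrees; the focal length in pixels is half the picture's height over the tangent of half this angle, whatever the lens; pixels are square), "cx", "cy" (the principal point, pixels), "R" (3x3) and "t" (3): a world point X has camera coordinates R X + t. Camera axes: x right, y down, z forward; pixel columns grow to the right and rows downward; lengths in m; the calibration is good to about 2 mm. A picture is of the moment at which its call begins. camera_params takes no time and is no camera call.
- ctrl.finish_job(): hands the job in, once; it reports no verdict.
The state is a dict: "t": time; "q": joint angles; "dq": joint speeds; "effort": joint torques, N m; "tool_pos": TCP position; "tool_rot": TCP orientation; "contact_force": force on the tool from outside, world axes, zero at the start; "wrist_torque": the same for the moment, N m; "opening": finger opening in m.
Only numpy, scipy, OpenCV 4.12 (cv2) and the standard library are available. Lean on these libraries where they do the work, as an engineer would, in place of code of your own. Each camera call takes 0.05 s, during which the arm holds its last target.

TASK

Push the aluminium profile along its channel in the jig until its end is fully home against the end stop, keeping it flat on the jig and never lifting it. Then push the handle of the toggle clamp over past its centre so that it snaps shut and its foot holds the profile down. Leave the white blocks and the torch where they stand.

Things in the scene. Friction and masses are not known exactly. Their poses are not given: they have to be found in the camera images.
- jig: Fixed dark steel jig plate, 160 x 300 x 10 mm. Origin: on the bench under the channel's centre line; z up, y along the channel to the end stop; the clamp is on its -x side (robot's side). In its frame (mm) the plate covers x -110 to 50, y -175 to 125. Two guide rails 33 mm apart, tops 25 above the bench, from y -20 to 90. Stop block: y 90 to 108, 55 wide, top 48 above the bench.
- stop_face (a point): Centre of the end stop's face that the profile must meet, 25 mm above the bench; axes as the jig's.
- bar_rear (a point): Centre of the rear end face (the end to push) of the loose profile, 25 mm above the bench. It starts 30 to 70 mm short of its final place, which is 160 mm from the stop's face, and never enters between the rails. Axes as the profile's.
- bar_front (a point): Centre of the front end face of the profile, the one that must come against the stop.
- pivot (a point): Axis of the clamp lever, between two steel cheeks, 70 mm above the bench, at x -55, y 50 mm in the jig's frame. The axis runs along the jig's y. Cheek tops are 80 mm above the bench.
- handle_tip (a point): Centre of the rounded end of the clamp's handle, 85 mm from the pivot: a steel rod with a black plastic grip, 20 mm thick, over its outer half. Open, it leans 25 degrees away from the channel (jig's -x), this point 147 mm above the bench; shut, it leans 45 degrees towards the channel (+x).
- clamp (a joint): Angle of the clamp lever, rad: 0 open, 1.22 fully shut; grows as the handle swings to the jig's +x. Sprung over centre: it balances at 0.61 and snaps to the nearer end; about 4 N at the tip starts it. Handle and a 66 mm arm, 12 mm thick, are one piece; the arm stands up on the channel side when open and lies level over the profile when shut.
- foot: Rubber-ended spring foot under the arm's end, 18 mm across; shut, it presses on the profile's top with about 3 N. Origin in the arm, 55 mm from the pivot; its pad's underside is 32 mm along its own -z.
- block_a: White plastic block standing loose, 30 x 30 x 45 mm high; origin at the centre of its underside. Leave alone.
- block_b: Another white plastic block like the first. Leave alone.
- torch: Small black torch standing on its head, 38 mm across below, 26 mm above, 85 mm high; origin at the centre of its underside. Leave alone.
- bar: Loose slotted aluminium profile, 30 x 30 mm in section, 160 mm long, about 150 g, lying on the plate along the jig's y, its front part between the guide rails, its top 40 mm above the bench. Origin at the centre of its underside, half-way along its length; its y points to its front end.
Things that resemble listed ones, but are neither listed nor needed, are in the scene too. What is meant by the bar is not pink or turquoise, and is the larger of those in its own colour.

How it is judged:
By the outcome, as a careful person would: the job done as asked, in the order asked, and still so for the second after the job is handed in, with the robot touching nothing.
It also fails if it takes over 48 s, if anything falls off the work surface, if the arm or the gripper's body presses on something with over 40 N, if the wrist force passes 120 N, or if a joint passes its speed limit or range.

## Working session

There is one attempt and no reset: what is moved stays moved. The work goes in short steps, Python scripts to look and compute and a shell command to move; the robot and the scene stay as the last step left them, time stands still between calls to the robot, and variables do not carry over. Pictures are saved under pics/ and viewed, and the job is handed in when it is done.

```bash
mkdir -p pics; ls
cat > h.py <<'E'
import numpy as np,cv2
from station import ctrl
def cam(n):
    p=ctrl.camera_params(n); f=240/np.tan(np.radians(p['fov_y'])/2)
    return f,p['cx'],p['cy'],np.array(p['R']),np.array(p['t'])
def world(n,d):
    f,cx,cy,R,t=cam(n); v,u=np.mgrid[0:480,0:640]
    X=np.stack([(u-cx)*d/f,(v-cy)*d/f,d],-1)
    return (X-t)@R
def proj(n,P):
    f,cx,cy,R,t=cam(n); c=np.atleast_2d(P)@R.T+t
    return np.c_[c[:,0]/c[:,2]*f+cx,c[:,1]/c[:,2]*f+cy]
E
python3 - <<'E'
from h import *
for n in ("side","top"):
    im,d=ctrl.get_image(n); cv2.imwrite(f'pics/{n}0.png',im); np.savez(f'{n}0.npz',im=im,d=d)
    p=ctrl.camera_params(n); print(n,p)
print(ctrl.get_obs())
E
```

```text
pics
side {'fov_y': 52.86819200415113, 'cx': 325.0467213554809, 'cy': 231.82383346918928, 'R': array([[-0.96956541, -0.24409471, -0.01899201],
       [-0.14304061,  0.62770646, -0.76519539],
       [ 0.19870155, -0.73919035, -0.64351793]]), 't': array([0.56519916, 0.2060274 , 0.63855437])}
top {'fov_y': 42.91767592541998, 'cx': 324.9130202739999, 'cy': 242.85267451140803, 'R': array([[-0.02915288, -0.9991748 , -0.02828114],
       [-0.99286447,  0.0322185 , -0.11481334],
       [ 0.11562978,  0.0247322 , -0.99298443]]), 't': array([-0.03057754,  0.61900859,  1.06801394])}
{'t': 0.1, 'q': array([-1.27504437e+00,  5.33211542e-02,  1.61415106e+00,  2.09488906e-05,
        1.47595556e+00, -1.19017114e-01]), 'dq': array([-0.0003341 , -0.00151796, -0.00415651,  0.00198701,  0.0008027 ,
       -0.00143079]), 'effort': array([ 9.63926723e-04, -3.94901741e+01, -3.71363068e+01, -9.45578813e-05,
        3.94356539e-03,  5.01805062e-06]), 'tool_pos': array([ 0.25169667, -0.57147952,  0.2301705 ]), 'tool_rot': array([ 1.99344921,  0.42133306, -1.99373683]), 'contact_force': array([ 0.13187496, -0.03234413,  0.22323872]), 'wrist_torque': array([ 0.01831983, -0.02504873,  0.04492499]), 'opening': 0.08533341828713835}
```

View pics/side0.png

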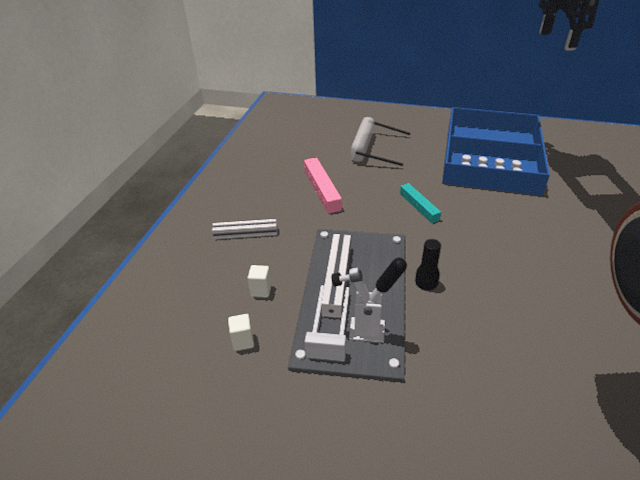

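View pics/top0.png

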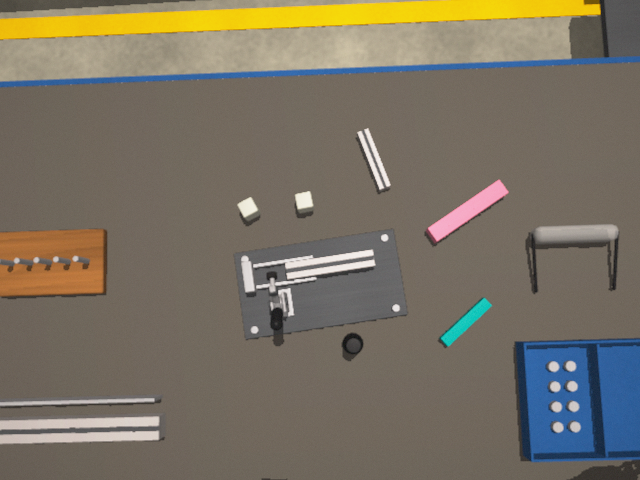

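The side view shows the jig at about (350,300) px with the clamp handle at (392,275) and the torch at (429,265). The top view shows the plate around (320,285), the bar from (286,268) to (375,258), the stop block at (247,277) and the blocks at (249,209) and (304,202). Next I measure these.

Run:
```python
from h import *
z=np.load('top0.npz'); im,d=z['im'],z['d']; W=world('top',d)
cv2.imwrite('pics/top0z.png',cv2.resize(im[180:370,215:425],None,fx=3.8,fy=3.1,interpolation=cv2.INTER_CUBIC)[:600,:800])
def rep(name,m):
    P=W[m]; r=cv2.minAreaRect((P[:,:2]*1000).astype(np.float32)); print(name,len(P),r,'z',np.percentile(P[:,2],[5,50,95]).round(4))
v,u=np.mgrid[0:480,0:640]; box=lambda a,b,c,e:(u>=a)&(u<b)&(v>=c)&(v<e)&(d>0)
H=W[...,2]
print('bench',np.median(H[box(150,220,120,200)]), np.median(H[box(450,520,360,420)]))
rep('plate',box(225,415,225,340)&(H>.005)&(H<.014))
rep('bar',box(280,385,240,285)&(H>.033)&(H<.046))
rep('stop',box(236,262,255,300)&(H>.043)&(H<.053))
rep('rails',box(236,330,250,295)&(H>.02)&(H<.029))
rep('torch',box(335,370,325,360)&(H>.06))
rep('a',box(235,265,190,225)&(H>.035)); rep('b',box(290,320,188,220)&(H>.035))
rep('clamp',box(262,300,262,340)&(H>.055))
rep('grip',box(262,300,262,340)&(H>.115))
```

```text
bench 0.0002332395726938206 -3.309007047079324e-05
plate 10478 ((550.3027954101562, -36.26692199707031), (349.26849365234375, 209.40992736816406), 88.1156997680664) z [0.0065 0.01   0.0131]
bar 1503 ((579.60986328125, -56.29400634765625), (30.275789260864258, 160.15367126464844), 6.927491664886475) z [0.0367 0.04   0.0433]
stop 309 ((561.6759033203125, 90.1651382446289), (54.87311935424805, 18.50893783569336), 5.900016784667969) z [0.0445 0.0478 0.0508]
rails 421 ((562.3817138671875, 23.61853790283203), (68.39967346191406, 153.85720825195312), 1.585447907447815) z [0.0214 0.0247 0.0281]
torch 190 ((437.50494384765625, -93.28608703613281), (23.81325912475586, 25.007108688354492), 87.16019439697266) z [0.0796 0.0848 0.0879]
a 280 ((687.1982421875, 89.47625732421875), (30.525493621826172, 29.70663070678711), 26.668912887573242) z [0.0407 0.0446 0.0482]
b 280 ((696.376708984375, -12.678319931030273), (30.694665908813477, 30.00187873840332), 9.628555297851562) z [0.0403 0.0448 0.0481]
clamp 726 ((516.2736206054688, 34.69979476928711), (96.09951782226562, 32.93263244628906), 2.9325037002563477) z [0.074 0.12  0.155]
grip 435 ((516.0799560546875, 35.84428405761719), (96.78759765625, 19.484210968017578), 8.753591537475586) z [0.1172 0.1306 0.1561]
```

View pics/top0z.png

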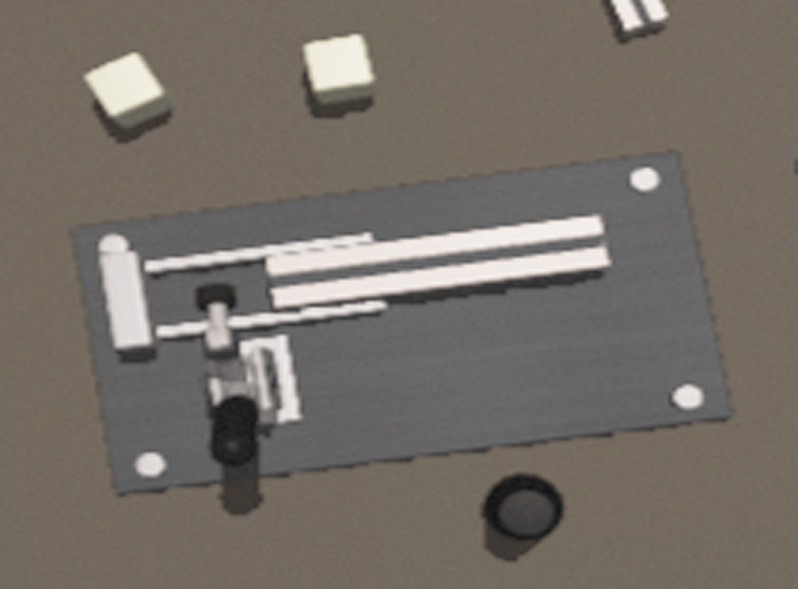

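Run:
```python
from h import *
from scipy.spatial.transform import Rotation as Ro
o=ctrl.get_obs(); R=Ro.from_rotvec(o['tool_rot']).as_matrix(); print(R.round(3))
z=np.load('top0.npz'); im,d=z['im'],z['d']; W=world('top',d);H=W[...,2]
v,u=np.mgrid[0:480,0:640]; box=lambda a,b,c,e:(u>=a)&(u<b)&(v>=c)&(v<e)&(d>0)
# plate by plane colour/hgt, opened
m=(box(225,415,225,340)&(H>.006)).astype(np.uint8); m=cv2.medianBlur(m,7); m=cv2.morphologyEx(m,cv2.MORPH_OPEN,np.ones((9,9)))
# footprint at plate height: restrict to actual plate heights
P=W[(m>0)&(H<.014)]; r=cv2.minAreaRect((P[:,:2]*1000).astype(np.float32)); print('plate',r); print(cv2.boxPoints(r))
# bar axis by groove line: bar edges
b=box(280,385,240,285)&(H>.033)&(H<.046); P=W[b][:,:2]*1000; vx=cv2.fitLine(P.astype(np.float32),cv2.DIST_L2,0,.01,.01).ravel(); print('bar dir',np.degrees(np.arctan2(-vx[0]*np.sign(vx[1]),abs(vx[1]))),vx)
# pixel edges of plate, sampled in the colour image, intersected with z=.01
f,cx,cy,Rc,t=cam('top')
# side camera measurements
z=np.load('side0.npz'); im,d=z['im'],z['d']; W=world('side',d);H=W[...,2]
def rep(name,m):
    P=W[m]; r=cv2.minAreaRect((P[:,:2]*1000).astype(np.float32)); print(name,len(P),r,'z',np.percentile(P[:,2],[5,50,95]).round(4))
rep('s bar',box(300,360,230,320)&(H>.037)&(H<.043)); rep('s stop',box(300,350,325,360)&(H>.045)&(H<.051)); rep('s torch',box(415,445,235,295)&(H>.08))
g=box(370,412,250,300)&(H>.1)&(im.max(-1)<70); rep('s grip',g)
P=W[g]; print('grip top pts',P[P[:,2]>np.percentile(P[:,2],90)].mean(0),'low',P[P[:,2]<np.percentile(P[:,2],20)].mean(0))
```

```text
[[-0.001  0.403 -0.915]
 [ 0.002 -0.915 -0.403]
 [-1.    -0.002 -0.   ]]
plate ((547.0536499023438, -35.79566955566406), (159.91744995117188, 302.7162780761719), 7.00181770324707)
[[ 449.24054   104.68665 ]
 [ 486.1419   -195.77206 ]
 [ 644.86676  -176.27798 ]
 [ 607.9654    124.180725]]
bar dir 7.027995 [ 1.2235431e-01 -9.9248648e-01  5.7942700e+02 -5.6432831e+01]
s bar 1183 ((577.2653198242188, -59.164161682128906), (30.319246292114258, 160.8311004638672), 6.693816661834717) z [0.0391 0.0408 0.0422]
s stop 463 ((559.7191772460938, 87.02164459228516), (54.644630432128906, 19.510906219482422), 6.48884916305542) z [0.0461 0.0483 0.0499]
s torch 191 ((434.10205078125, -95.00324249267578), (26.127164840698242, 24.152725219726562), 18.802448272705078) z [0.0806 0.0854 0.0872]
s grip 562 ((484.4811096191406, 31.920879364013672), (36.16388702392578, 15.33878231048584), 9.40759563446045) z [0.1099 0.136  0.1565]
grip top pts [0.47506921 0.02919232 0.15660909] low [0.49345267 0.03671772 0.11285235]
```

```bash
cat >> h.py <<'E'
from scipy.spatial.transform import Rotation as Ro
TH=np.radians(7); JX=np.array([np.cos(TH),np.sin(TH),0]); JY=np.array([-np.sin(TH),np.cos(TH),0]); O=np.array([.5732,-.0085,0])
def jig(x,y,z): return O+JX*x/1000+JY*y/1000+np.array([0,0,z/1000])
def tojig(P): d=np.asarray(P)-O; return np.array([d@JX,d@JY,d[2]])*1000
RT=np.c_[[0,0,-1],JX,-JY]
def plan(p,Rg=RT):
    o=ctrl.get_obs(); R=Ro.from_rotvec(o['tool_rot']).as_matrix()
    print('now jig',tojig(o['tool_pos']).round(1),'t',o['t'],'F',o['contact_force'].round(1),'open',round(o['opening'],4))
    print('shift',(R.T@(p-o['tool_pos'])).round(4),'turn',np.degrees(Ro.from_matrix(R.T@Rg).as_rotvec()).round(2))
E
python3 -c "
from h import *
plan(jig(-.5,-161,130))"
```

```text
now jig [-387.7 -519.6  230.2] t 0.1 F [ 0.1 -0.   0.2] open 0.0853
shift [ 0.1007 -0.2315 -0.4742] turn [-73.24  -0.08   0.08]
```

```bash
python3 -m handwheel '[0,0.1,-0.2315,-0.4742,-73.2,0,0, 0,0.1,-0.2315,-0.4742,-73.2,0,0, 0,0.1,-0.2315,-0.4742,-73.2,0,0, 0,0.1,-0.2315,-0.4742,-73.2,0,0, 0,0.1,-0.2315,-0.4742,-73.2,0,0, 0,0.1,-0.2315,-0.4742,-73.2,0,0, 0,0.1,-0.2315,-0.4742,-73.2,0,0, 0,0.1,-0.2315,-0.4742,-73.2,0,0, 0,0.1,-0.2315,-0.4742,-73.2,0,0, 0,0.1,-0.2315,-0.4742,-73.2,0,0, 0,0.1,-0.2315,-0.4742,-73.2,0,0, 0,0.1,-0.2315,-0.4742,-73.2,0,0]' 20
python3 -c "
from h import *
plan(jig(-.5,-161,18))"
```

```text
t: 1.1
tool_pos: [0.5697, -0.1949, 0.1374]
tool_rot: [1.118, 1.265, -1.119]
contact_force: [0.7, -1.4, 0.4]
opening: 0.0
now jig [ -26.2 -184.6  137.4] t 1.1 F [ 0.7 -1.4  0.4] open 0.0
shift [ 0.1194  0.0257 -0.0235] turn [ 0.04 -0.01  0.03]
```

```bash
python3 -m handwheel '[0,0.03,0.0257,-0.0235,0,0,0, 0,0.03,0.0257,-0.0235,0,0,0, 0,0.03,0.0257,-0.0235,0,0,0, 0,0.03,0.0257,-0.0235,0,0,0]'
python3 - <<'E'
from h import *
im,d=ctrl.get_image('top'); cv2.imwrite('pics/top1.png',im)
plan(jig(-.5,-161,18))
E
```

```text
t: 1.43
tool_pos: [0.5912, -0.1704, 0.1076]
tool_rot: [1.118, 1.266, -1.12]
contact_force: [-0.2, 0.2, 0.4]
opening: 0.0001
now jig [  -1.7 -163.8  108.7] t 1.4833 F [ 0.4  0.  -0.4] open -0.0003
shift [ 0.0907  0.0012 -0.0029] turn [-0.07  0.04 -0.01]
```

View pics/top1.png

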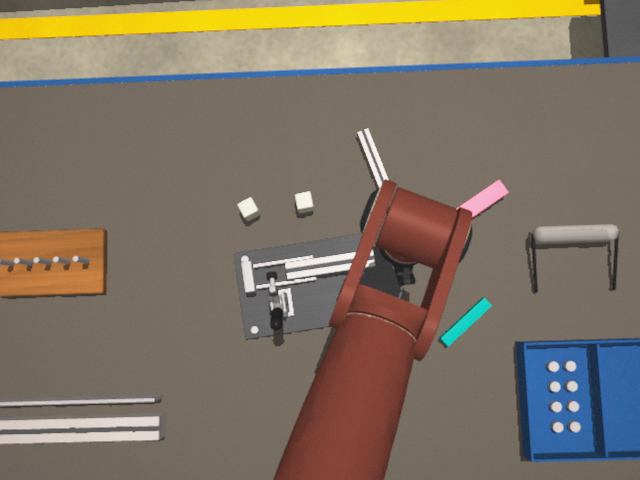

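The arm (about (410,240) px) stands behind the bar's rear end at (375,258), and nothing has been disturbed. I descend now.

```bash
python3 -m handwheel '[0,0.03,0.001,-0.001,0,0,0, 0,0.06,0.001,-0.001,0,0,0, 0,0.08,0.001,-0.001,0,0,0, 0,0.09,0.001,-0.001,0,0,0, 0,0.09,0.001,-0.001,0,0,0, 0,0.09,0.001,-0.001,0,0,0]'
python3 - <<'E'
from h import *
im,d=ctrl.get_image('side'); cv2.imwrite('pics/side1.png',cv2.resize(im[120:400,200:520],(800,600)[:1]+(700,)) if 0 else cv2.resize(im[120:390,200:540],None,fx=2.2,fy=2.2))
plan(jig(-.5,-141,18))
E
```

```text
t: 1.98
tool_pos: [0.5928, -0.1705, 0.0193]
tool_rot: [1.12, 1.262, -1.12]
contact_force: [1.2, -0.3, 0.1]
opening: -0.0004
now jig [   0.6 -163.3   20.3] t 2.0333 F [ 0.7  0.7 -0.8] open -0.0003
shift [ 0.0023 -0.0011 -0.0224] turn [-0.1   0.1  -0.16]
```

View pics/side1.png

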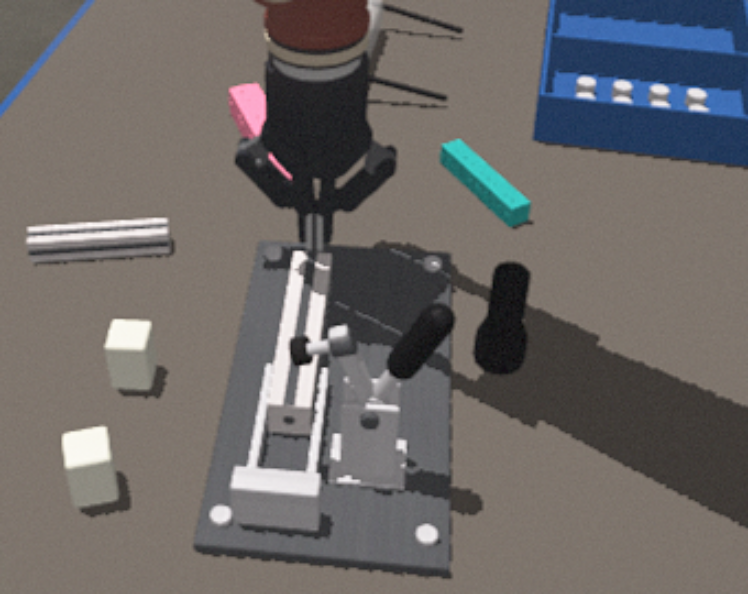

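The closed fingers stand right behind the bar's rear end (315,245 in the zoomed view) and are clear of everything else. I push slowly now.

```bash
python3 -m handwheel '[0,0,-0.001,-0.006,0,0,0, 0,0,-0.001,-0.012,0,0,0, 0,0,-0.001,-0.018,0,0,0, 0,0,-0.001,-0.023,0,0,0, 0,0,-0.001,-0.028,0,0,0, 0,0,-0.001,-0.033,0,0,0, 0,0,-0.001,-0.038,0,0,0, 0,0,-0.001,-0.043,0,0,0, 0,0,-0.001,-0.048,0,0,0, 0,0,-0.001,-0.053,0,0,0, 0,0,-0.001,-0.058,0,0,0, 0,0,-0.001,-0.063,0,0,0]'
python3 - <<'E'
from h import *
im,d=ctrl.get_image('side'); cv2.imwrite('pics/side2.png',cv2.resize(im[120:390,200:540],None,fx=2.2,fy=2.2))
plan(jig(-.5,-81,18))
E
```

```text
t: 3.03
tool_pos: [0.5838, -0.1064, 0.0182]
tool_rot: [1.119, 1.264, -1.119]
contact_force: [0.9, -1.1, 0.2]
opening: -0.0003
now jig [ -1.5 -97.5  18. ] t 3.0833 F [ 1.2  0.6 -0.2] open -0.0001
shift [ 0.      0.001  -0.0165] turn [-0.01 -0.06  0.02]
```

View pics/side2.png

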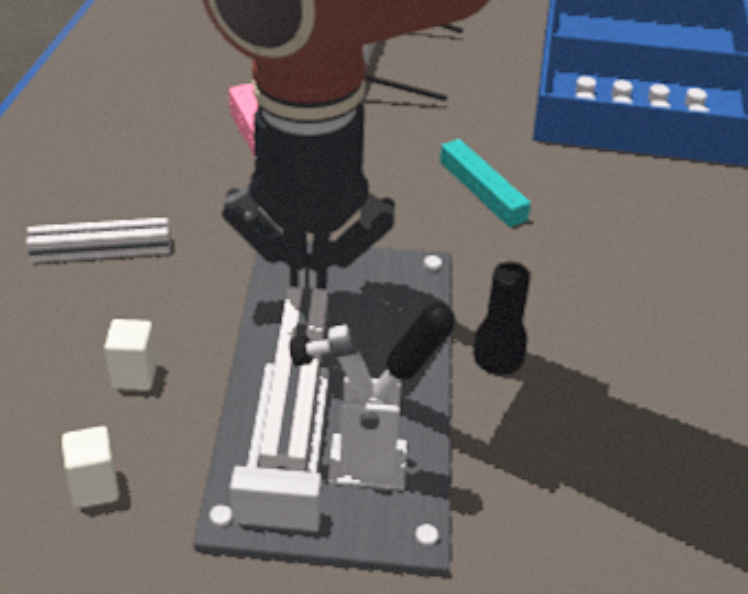

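The bar's front end is now near the stop (about (275,460) zoomed), with about 16 mm left. I go on slowly and watch the force.

```bash
python3 -m handwheel '[0,0,0,-0.003,0,0,0, 0,0,0,-0.006,0,0,0, 0,0,0,-0.009,0,0,0, 0,0,0,-0.0115,0,0,0, 0,0,0,-0.013,0,0,0, 0,0,0,-0.014,0,0,0, 0,0,0,-0.014,0,0,0]'
python3 -c "
from h import *
plan(jig(-.5,-81,18))"
python3 -m handwheel '[0,0,0,-0.0005,0,0,0, 0,0,0,-0.001,0,0,0, 0,0,0,-0.0015,0,0,0, 0,0,0,-0.0015,0,0,0]'
python3 -c "
from h import *
plan(jig(-.5,-81,18))"
```

```text
t: 3.67
tool_pos: [0.582, -0.0926, 0.018]
tool_rot: [1.119, 1.265, -1.119]
contact_force: [-0.1, 0.4, 0.5]
opening: -0.0002
now jig [ -1.5 -84.5  18. ] t 3.6667 F [-0.1  0.4  0.5] open -0.0002
shift [ 0.      0.001  -0.0035] turn [-0.03 -0.03  0.02]
t: 4.0
tool_pos: [0.582, -0.0915, 0.0182]
tool_rot: [1.119, 1.264, -1.119]
contact_force: [0.2, -1.2, 0.5]
opening: -0.0
now jig [ -1.4 -83.4  18.2] t 4.0 F [ 0.2 -1.2  0.5] open -0.0
shift [ 0.0002  0.0009 -0.0024] turn [-0.04 -0.    0.01]
```

```bash
python3 -m handwheel '[0,0,0,-0.0005,0,0,0, 0,0,0,-0.001,0,0,0, 0,0,0,-0.0015,0,0,0, 0,0,0,-0.002,0,0,0, 0,0,0,-0.002,0,0,0]'
python3 -c "
from h import *
plan(jig(-.5,-81,18))"
python3 -m handwheel '[0,0,0,-0.0005,0,0,0, 0,0,0,-0.001,0,0,0, 0,0,0,-0.0015,0,0,0, 0,0,0,-0.0015,0,0,0]'
python3 -c "
from h import *
plan(jig(-.5,-81,18))"
```

```text
t: 4.42
tool_pos: [0.582, -0.0902, 0.0184]
tool_rot: [1.118, 1.263, -1.119]
contact_force: [-0.6, -5.1, -1.3]
opening: -0.0002
now jig [ -1.2 -82.2  18.4] t 4.4167 F [-0.6 -5.1 -1.3] open -0.0002
shift [ 0.0004  0.0007 -0.0012] turn [-0.02  0.09 -0.02]
t: 4.75
tool_pos: [0.5823, -0.0901, 0.0188]
tool_rot: [1.116, 1.26, -1.12]
contact_force: [0.5, -8.8, -1.3]
opening: -0.0002
now jig [ -0.9 -82.1  18.8] t 4.75 F [ 0.5 -8.8 -1.3] open -0.0002
shift [ 0.0008  0.0004 -0.0011] turn [-0.01  0.25 -0.06]
```

It has stopped: 1.5 mm more command gave 0.1 mm of motion and the force rose to 9 N. I back off and check.

```bash
python3 -m handwheel '[0,0,0,0.008,0,0,0, 0,0,0,0.02,0,0,0, 0,0,0,0.03,0,0,0, 0,-0.03,0,0.03,0,0,0, 0,-0.06,0,0.03,0,0,0, 0,-0.1,0,0.03,0,0,0, 0,-0.13,0,0.03,0,0,0, 0,-0.13,0,0.03,0,0,0]'
python3 - <<'E'
from h import *
v,u=np.mgrid[0:480,0:640]; box=lambda a,b,c,e:(u>=a)&(u<b)&(v>=c)&(v<e)&(d>0)
for n in ('side','top'):
    im,d=ctrl.get_image(n); W=world(n,d); J=np.stack([(W-O)@JX,(W-O)@JY,W[...,2]],-1)*1000
    m=(abs(J[...,0])<14)&(J[...,1]>-110)&(J[...,1]<90)&(abs(J[...,2]-40)<4)&(d>0)
    s=(abs(J[...,0])<26)&(J[...,1]>70)&(J[...,1]<125)&(abs(J[...,2]-48)<4)&(d>0)
    print(n,'bar y',np.percentile(J[m][:,1],[0,1,99,100]),'z by y',[np.median(J[m&(abs(J[...,1]-c)<8)][:,2]).round(1) for c in(-55,-30,70) if (m&(abs(J[...,1]-c)<8)).any()],'stop y',np.percentile(J[s][:,1],[0,1,99,100]))
    cv2.imwrite(f'pics/{n}3.png',cv2.resize(im[120:390,200:540] if n=='side' else im[180:370,215:425],None,fx=2.2,fy=2.2) if n=='side' else cv2.resize(im[180:370,215:425],None,fx=3.1,fy=3.1))
plan(jig(-.5,-81,18))
E
```

```text
t: 5.42
tool_pos: [0.5899, -0.1197, 0.1572]
tool_rot: [1.122, 1.251, -1.112]
contact_force: [1.0, -0.3, 0.8]
opening: -0.0001
side bar y [-73.21373555 -71.36548957  80.38598951  82.43231958] z by y [np.float64(40.8), np.float64(40.8), np.float64(40.8)] stop y [ 86.03914543  87.40455102 105.86862314 106.75739578]
top bar y [-69.44632666 -68.20513988  88.43005239  89.92498991] z by y [np.float64(40.0), np.float64(40.3)] stop y [ 72.74320407  77.42174004 108.34393754 108.81998167]
now jig [-1.000e-01 -1.110e+02  1.506e+02] t 5.5167 F [-0.6  0.1 -1.3] open -0.0001
shift [ 0.1326 -0.0009 -0.0301] turn [-0.06  0.08 -0.23]
```

View pics/side3.png

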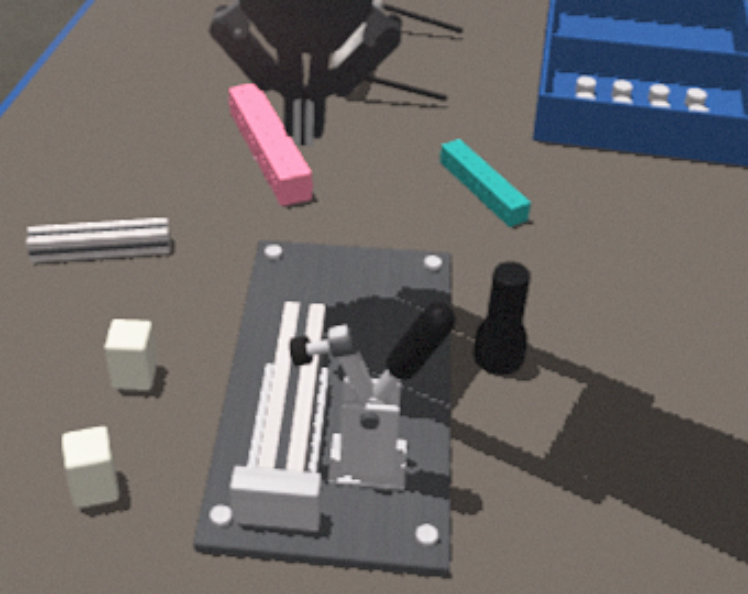

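View pics/top3.png

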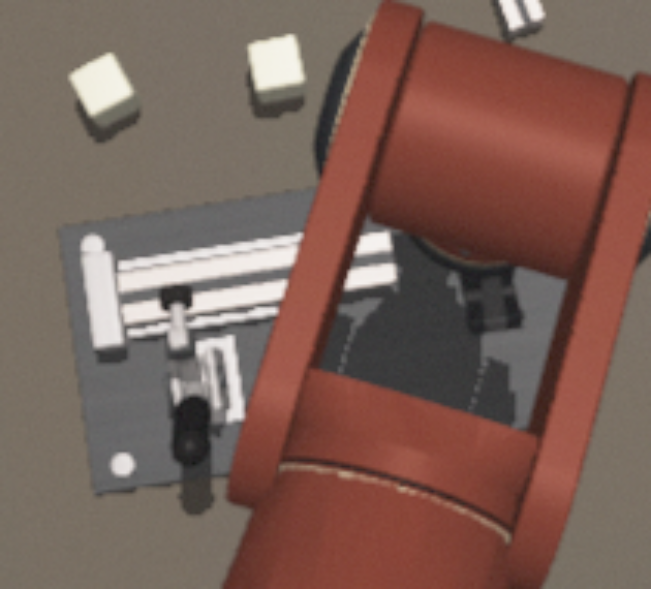

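The side view shows the bar's front end meeting the stop block at (280,470) zoomed, and the top view shows it at (115,285). Depth gives the bar flat at z 40 and its rear end at y about -70, so it is home. The clamp is still open. Next I go round to the -x side of the handle.

```bash
python3 -c "
from h import *
R2=np.c_[[0,0,-1],JY,JX]
print(ctrl.get_obs()['q'].round(2))
plan(jig(-145,-20,165),R2)"
```

```text
[-0.32  0.05  1.75  0.    1.33 -0.45]
now jig [-1.000e-01 -1.110e+02  1.506e+02] t 5.5167 F [-0.6  0.1 -1.3] open -0.0001
shift [-0.0151 -0.1449 -0.0908] turn [-90.06   0.24  -0.12]
```

```bash
python3 -m handwheel '[0,-0.015,-0.145,-0.09,-90,0,0, 0,-0.015,-0.145,-0.09,-90,0,0, 0,-0.015,-0.145,-0.09,-90,0,0, 0,-0.015,-0.145,-0.09,-90,0,0, 0,-0.015,-0.145,-0.09,-90,0,0, 0,-0.015,-0.145,-0.09,-90,0,0, 0,-0.015,-0.145,-0.09,-90,0,0, 0,-0.015,-0.145,-0.09,-90,0,0, 0,-0.015,-0.145,-0.09,-90,0,0, 0,-0.015,-0.145,-0.09,-90,0,0, 0,-0.015,-0.145,-0.09,-90,0,0, 0,-0.015,-0.145,-0.09,-90,0,0]'
python3 -c "
from h import *
R2=np.c_[[0,0,-1],JY,JX]
print(ctrl.get_obs()['q'].round(2))
plan(jig(-145,50,128),R2)"
```

```text
t: 6.52
tool_pos: [0.4292, -0.0458, 0.161]
tool_rot: [-0.043, 1.574, 0.046]
contact_force: [0.0, 0.1, 0.3]
opening: -0.0003
[-0.28 -0.38  2.12  0.    1.41 -1.91]
now jig [-147.4  -19.5  161. ] t 6.5167 F [0.  0.1 0.3] open -0.0003
shift [ 0.0331  0.0695 -0.002 ] turn [-3.75 -0.22 -0.11]
```

```bash
python3 -m handwheel '[0,0,0.03,0.002,-3.8,0,0, 0,0.01,0.055,0.002,-3.8,0,0, 0,0.02,0.0695,0.002,-3.8,0,0, 0,0.033,0.0695,0.002,-3.8,0,0, 0,0.033,0.0695,0.002,-3.8,0,0, 0,0.033,0.0695,0.002,-3.8,0,0]'
python3 - <<'E'
from h import *
R2=np.c_[[0,0,-1],JY,JX]
im,d=ctrl.get_image('side'); cv2.imwrite('pics/side4.png',cv2.resize(im[120:390,200:540],None,fx=2.2,fy=2.2))
plan(jig(-112,50,128),R2)
E
```

```text
t: 7.02
tool_pos: [0.4273, 0.0236, 0.128]
tool_rot: [-0.091, 1.574, 0.093]
contact_force: [1.0, 0.1, 0.4]
opening: 0.0001
now jig [-140.    49.2  129.2] t 7.0667 F [ 0.8 -0.2 -0.1] open 0.0001
shift [0.0011 0.0009 0.028 ] turn [-0.31 -0.14 -0.04]
```

View pics/side4.png

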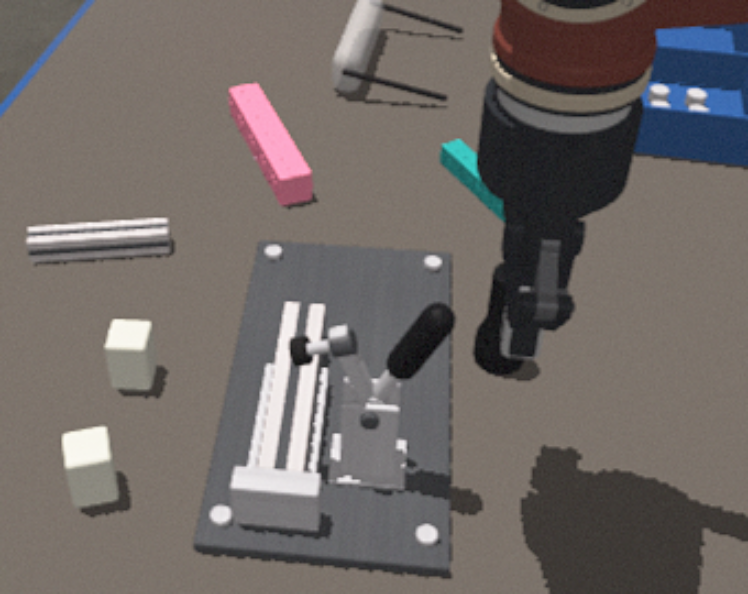

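The fingers (525,330 zoomed) are beside the handle (430,330) on its outer side and at the right height. I push towards the channel.

```bash
python3 -m handwheel '[0,0.001,0.001,0.01,0,0,0, 0,0.001,0.001,0.02,0,0,0, 0,0.001,0.001,0.026,0,0,0, 0,0.001,0.001,0.032,0,0,0, 0,0.001,0.001,0.037,0,0,0, 0,0.001,0.001,0.042,0,0,0, 0,0.001,0.001,0.047,0,0,0, 0,0.001,0.001,0.052,0,0,0, 0,0.001,0.001,0.057,0,0,0, 0,0.001,0.001,0.062,0,0,0]'
python3 - <<'E'
from h import *
R2=np.c_[[0,0,-1],JY,JX]
im,d=ctrl.get_image('side'); cv2.imwrite('pics/side5.png',cv2.resize(im[120:390,200:540],None,fx=2.2,fy=2.2))
plan(jig(-45,50,128),R2)
E
```

```text
t: 7.9
tool_pos: [0.491, 0.0317, 0.1293]
tool_rot: [-0.092, 1.568, 0.092]
contact_force: [-2.3, -0.3, 1.3]
opening: -0.0004
now jig [-76.   49.9 129.4] t 7.95 F [-1.3 -1.  -0.6] open 0.0001
shift [0.0014 0.0003 0.031 ] turn [-0.3   0.08 -0.  ]
```

View pics/side5.png

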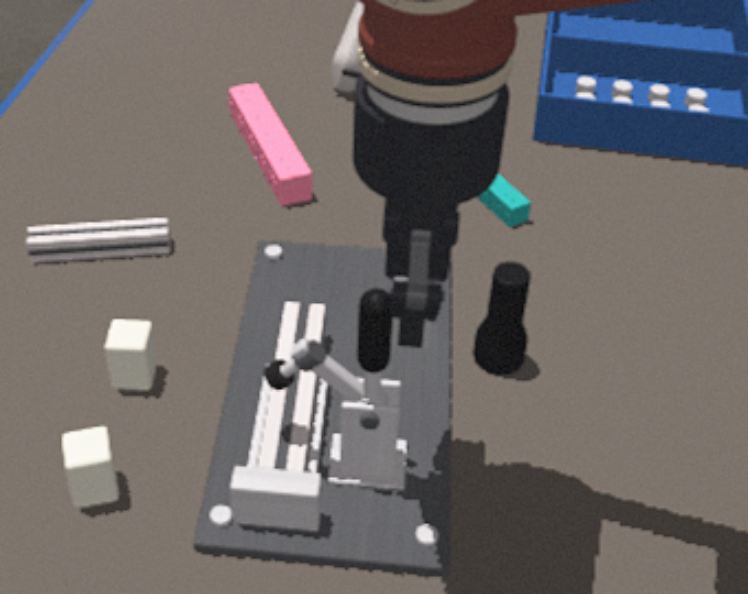

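The handle is nearly upright (375,330) and the arm is swinging down. I continue past centre.

```bash
python3 -m handwheel '[0,0.001,0,0.005,0,0,0, 0,0.001,0,0.01,0,0,0, 0,0.001,0,0.015,0,0,0, 0,0.001,0,0.02,0,0,0, 0,0.001,0,0.025,0,0,0, 0,0.001,0,0.03,0,0,0, 0,0.001,0,0.03,0,0,0, 0,0.001,0,0.03,0,0,0]'
python3 - <<'E'
from h import *
R2=np.c_[[0,0,-1],JY,JX]
im,d=ctrl.get_image('side'); cv2.imwrite('pics/side6.png',cv2.resize(im[120:390,200:540],None,fx=2.2,fy=2.2))
plan(jig(-45,50,128),R2)
E
```

```text
t: 8.62
tool_pos: [0.5204, 0.0353, 0.1282]
tool_rot: [-0.092, 1.569, 0.092]
contact_force: [1.0, -0.9, 1.2]
opening: -0.0003
now jig [-47.3  49.9 128.1] t 8.6667 F [-0.8  0.3  0.3] open 0.0
shift [0.0001 0.0001 0.0023] turn [-0.29 -0.02 -0.  ]
```

View pics/side6.png

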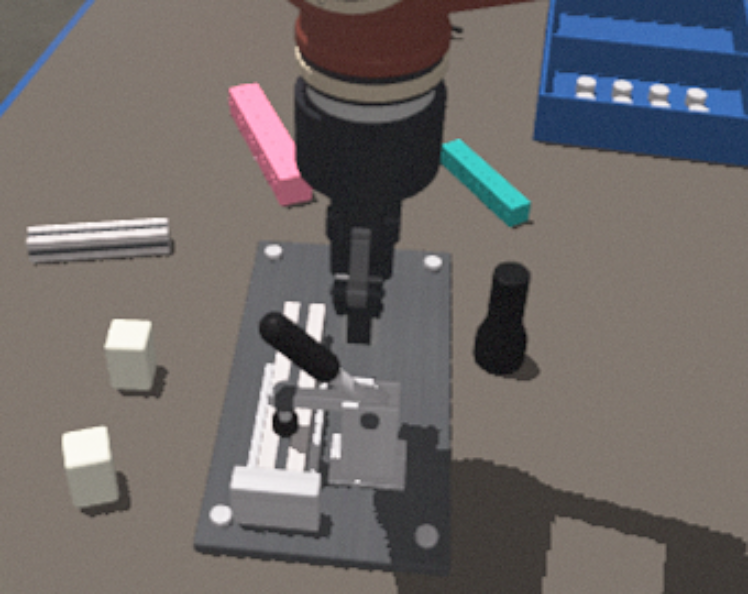

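It has snapped shut: the handle leans over the channel (270,325) and the foot is on the bar (285,425). I retreat and run the final checks.

```bash
python3 -m handwheel '[0,0,0,-0.02,0,0,0, 0,-0.02,0,-0.05,0,0,0, 0,-0.06,0,-0.07,0,0,0, 0,-0.1,0,-0.07,0,0,0, 0,-0.12,-0.04,-0.06,0,0,0, 0,-0.12,-0.08,-0.05,0,0,0, 0,-0.12,-0.12,-0.04,0,0,0, 0,-0.12,-0.16,-0.04,0,0,0, 0,-0.12,-0.2,-0.04,0,0,0, 0,-0.12,-0.24,-0.04,0,0,0, 0,-0.12,-0.26,-0.04,0,0,0, 0,-0.12,-0.26,-0.04,0,0,0]'
python3 - <<'E'
from h import *
for n in ('side','top'):
    im,d=ctrl.get_image(n); W=world(n,d); J=np.stack([(W-O)@JX,(W-O)@JY,W[...,2]],-1)*1000
    m=(abs(J[...,0])<14)&(J[...,1]>-110)&(J[...,1]<90)&(abs(J[...,2]-40)<4)&(d>0)
    print(n,'bar y',np.percentile(J[m][:,1],[1,99]),'z by y',[np.median(J[m&(abs(J[...,1]-c)<8)][:,2]).round(1) for c in(-55,-30,0,80) if (m&(abs(J[...,1]-c)<8)).any()])
    g=(im.max(-1)<70)&(J[...,2]>95)&(abs(J[...,1]-50)<30)&(abs(J[...,0]+40)<90)&(d>0)
    if g.any(): print(' grip x',np.percentile(J[g][:,0],[2,98]),'z',np.percentile(J[g][:,2],[2,98]))
    for nm,c in(('a',(.6872,.0895)),('b',(.6964,-.0127)),('torch',(.4358,-.094))):
        k=(np.hypot(W[...,0]-c[0],W[...,1]-c[1])<.035)&(W[...,2]>(.075 if nm=='torch' else .038))&(W[...,2]<.1)&(d>0)
        if k.any(): r=cv2.minAreaRect((W[k][:,:2]*1000).astype(np.float32)); print(nm,np.round(r[0],1))
    cv2.imwrite(f'pics/{n}7.png',cv2.resize(im[120:390,200:540],None,fx=2.2,fy=2.2) if n=='side' else cv2.resize(im[180:370,215:425],None,fx=3.1,fy=3.1))
plan(jig(-45,50,128))
E
```

```text
t: 9.67
tool_pos: [0.5104, -0.2315, 0.2478]
tool_rot: [-0.089, 1.57, 0.088]
contact_force: [-0.5, 0.6, 0.2]
opening: 0.0
side bar y [-72.10608194  80.75724681] z by y [np.float64(40.8), np.float64(40.6), np.float64(40.9), np.float64(40.5)]
 grip x [-33.50392224  10.54224309] z [ 99.31495614 140.35406478]
a [685.1  87. ]
b [694.3 -15.9]
torch [434.8 -94.7]
top bar y [-67.95677065  88.64106485] z by y [np.float64(40.1), np.float64(40.2), np.float64(40.0), np.float64(40.2)]
 grip x [-32.53849071  11.97250514] z [101.80972838 141.84847706]
a [687.3  89.5]
b [696.4 -12.7]
torch [437.2 -92.8]
now jig [ -89.  -210.2  247.9] t 9.7667 F [ 0.4  1.5 -0.2] open -0.0001
shift [0.1201 0.2604 0.0424] turn [ 8.962e+01 -7.000e-02 -2.000e-02]
```

View pics/side7.png

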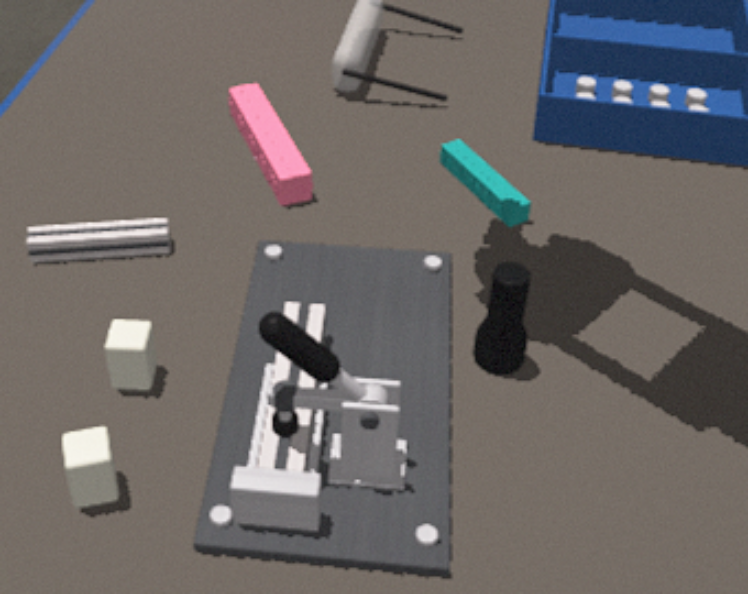

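View pics/top7.png

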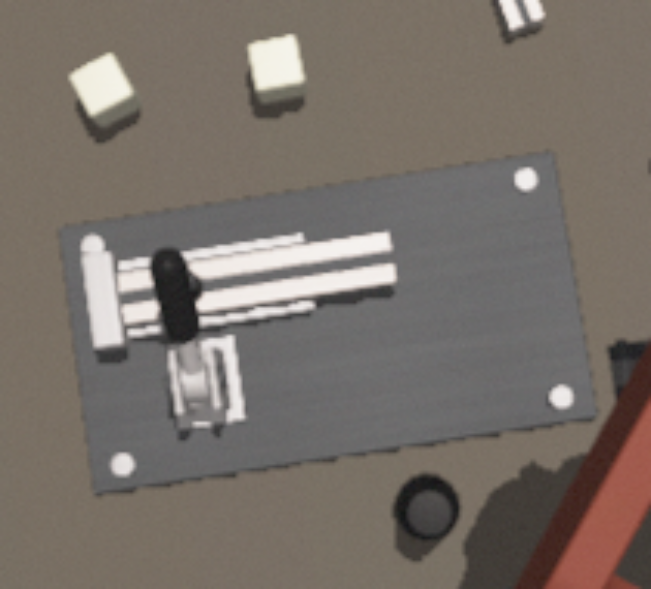

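The handle is fully over (tip x about 5, z 130), the foot is on the bar, and the distance from the bar's rear to the stop's far side is 178 mm as designed. The blocks and the torch are unmoved. I hand in.

```bash
python3 -c "
from h import *
print(ctrl.finish_job())"
```

```text
the job is handed in; nothing more can be done
None
```

The profile is home against the end stop and the toggle clamp is shut on it. I handed the job in at about 9.8 s of the 48 s allowed; no verdict was reported.

- **Profile:** I pushed it from behind with the closed fingers. At the end, 1.5 mm more of commanded push moved it only 0.1 mm, and the force rose to about 9 N. Before the clamp was shut, the top camera gave 178.3 mm from its rear end to the far side of the stop block, against 178 mm by design. The final pictures show it still there and flat, its top at about 40 mm. During the last of the push the fingers rose about 0.8 mm; I saw no sign that this lifted the bar.
- **Clamp:** I pushed the handle over from its outer side and it snapped shut. After the arm backed away, the handle leans over the channel with its tip at about x 5 mm, z 130 mm in the jig's frame, and the foot is down on the profile.
- **Blocks and torch:** Each camera puts both blocks within about 0.3 mm of where it first saw them. The torch's readings differ from the first ones by under 1 mm, which is within measurement noise.
- **Disagreement:** The two cameras differ from each other by about 2 to 4 mm in absolute position, which is roughly the stated calibration error. I therefore judged "home" by the stop in motion, the force and distances within one camera's picture.

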